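Free the seized lens post

ROBOT

A 6-joint arm with a two-finger parallel gripper is mounted at the origin on the work surface. World frame = base frame: x ahead of the robot, y to its left, z up, the work surface at z = 0. Lengths are in m, angles in rad, forces in N, time in s.
With the tool pointing down it reaches from about 0.4 to 0.825 m from the base axis. Payload 7 kg.
Tool frame: the origin (TCP) lies on the centre line of the jaws, within the pads' length; the fingertips stand 11 mm ahead of it and the grasp point (between the pads) lies 8 mm behind it; z points along the fingers, y is the direction in which the jaws open and shut (so a half turn about z gives the same grasp; the last joint's range is limited). The gripper opens to 88 mm and grips with 3 to 60 N. Pads are 19 mm wide; open, the fingers measure 130 mm over their backs; the gripper's body (78 mm by 193 mm) begins 47 mm behind the grasp point.
Start: joints at [1.615, 0.359, 0.012, 0, -1.224, -0.288], TCP at [0.163, 0.655, 0.238] pointing down, gripper open.
Joint ranges: [-3.07, 3.07], [-1.43, 2.12], [-1.02, 1.25], [-3.03, 1.67], [-3.05, -0], [-3.03, 3.03]. Speed limits (rad/s): [2.39, 2.39, 3.01, 3.14, 3.14, 3.14].

INTERFACE

Orientations are given as [roll, pitch, yaw] about the fixed x, y, z axes, in that order (R = Rz(yaw) Ry(pitch) Rx(roll)).
In Python, from station import * gives the robot as it stands.
- The arm moves only by the tool play_rows, never from a script. Its argument "targets" is a list of rows, each a list of 7 numbers: the turn, a rotation vector about the world's x, y, z in rad, then the shift along the world's x, y, z in m, then the opening, from 0 (shut) to 1 (fully open). A call has 1 to 12 rows; each row shifts and turns the pose as measured when the row begins; what a row does not reach is not made up. A row lasts 1/8 s, in which the tool goes at most 62.5 mm and 10.7 degrees, less where a joint would pass 70% of its speed; a pose out of reach is approached as far as the arm can. A call is refused whole if a number of a shift passes 0.0625 or a number of a turn 0.188, either way. A call with a gripper value outside its range is refused whole. The fingers move at their own pace and stop on an object; "grip_force" is the grip in N (left out, the last holds). Time passes only in rows, so rows that do not move let the fingers close. It gives the time, the measured TCP pose, the force and the opening at its end, in the units of the state.
- get_state(): the state, without advancing time (a new reading comes with each control period).
- grab_frame(name): name is "scene" or "side" or "wrist"; returns (picture, depth): 384x512x3 uint8, blue, green, red; 384x512 float32, m along the optical axis (not along the pixel's ray), 0 where there is no reading.
- camera_params(name): a dict with "camera_matrix" (3x3 intrinsics, pixels), "extrinsics" (4x4, takes a point from world to camera coordinates); the wrist camera has in their place "hand_eye" (4x4, takes a point from camera to tool coordinates, whose origin is the TCP and whose axes are the flange's). Camera axes: x right, y up, looking along -z (the intrinsics and any distortion apply to the point x, -y, -z); pixel columns grow to the right and rows downward; lengths in m; the calibration is good to about 2 mm. A picture is of the moment at which its call begins: read the wrist's pose just before it. camera_params takes no time and is no camera call.
- job_done(): hands the job in, once; it reports no verdict.
The state is a dict: "t": time; "q": joint angles; "qd": joint speeds; "joint_efforts": joint torques, N m; "eef_pos": TCP position; "ee_rot": TCP orientation; "force": force on the tool from outside, world axes, zero at the start; "moment": the same for the moment, N m; "width": finger opening in m.
Only numpy, scipy, OpenCV 4.12 (cv2) and the standard library are available. Lean on these libraries where they do the work, as an engineer would, in place of code of your own. Each camera call takes 0.05 s, during which the arm holds its last target.

TASK

In the optics lab, the post with the round lens has seized in its clamp and will not pull straight out. Hold it by the tab on top, rock it from side to side (in the plane of the lens, well over both ways) until it is loose, lift it out and set it foot-down in the slot of the wooden stand without dropping it; let go of it. Leave the neighbouring post with the square frame where it stands.

Things in the scene. Friction and masses are not known exactly. Their poses are not given: they have to be found in the camera images.
- lens_mid (a point): Middle of the seized lens post (on its axis, half-way up the 140 mm). z up the post, x through the lens, y in its plane. Round black ring 50 mm across, 10 thick, centre 25 mm above the point; on top an aluminium tab 12 mm (x) by 20 (y) by 24 high, centre 58 mm above the point. Shank 14 mm. Foot 70 mm below: cross bar 40 mm (x) by 10 (y), 6 high. 0.16 kg.
- clamp: Fixed grey block round the lens post, 84 (x) by 70 (y) by 48 mm high; origin: centre of underside, z up. The post's foot stands 12 mm above it, axes parallel. Black bush halves at +y and -y trap the foot bar; each slides out under 20 N and stays. Rocking the post about its foot 12 to 15 degrees to +y, then to -y, frees it (under 10 does not; about 7 N at the tab).
- stand: Fixed wooden stand, a block 100 (x) by 68 (y) by 57 mm high; origin: centre of its underside, z up. In the middle of its top a slot 60 mm (x) by 28 mm (y), 45 mm deep: its floor is 12 mm above the underside. The foot bar goes along the slot's length, either way round; the post may lean in it.
- slit_mid (a point): Neighbouring post to leave alone: same height, shank and tab, but a square frame (48 mm) in place of the round lens; stands loose in a similar grey block. The point is on its axis, half-way up, 70 mm above its foot.

How it is judged:
At the end, for the whole second after the job is handed in: The lens post stands foot-down in the slot of the wooden stand, its foot on the slot's floor (within about 10 mm), its middle within 35 mm of the stand's centre along and across, leaning less than about 28 degrees, at rest; the square-frame post is within 20 mm of where it was (x of lens_mid in the frame of stand between -0.035 and 0.035 m and y of lens_mid in the frame of stand between -0.035 and 0.035 m and z of lens_mid in the frame of stand below 0.092 m and angle between lens_mid's own z axis and vertical below 0.5 rad and linear speed of lens_post below 0.02 m/s and distance of slit_mid from where it was at the start of the episode below 0.02 m); the robot touches nothing.
It fails at once if the square-frame post is knocked or moved by more than 20 mm (distance of slit_mid from where it was at the start of the episode above 0.02 m).
It fails at once if the lens post is dropped into or onto the stand (falls faster than 0.5 m/s) (horizontal distance between lens_mid and stand below 0.08 m and z of lens_mid in the frame of stand below 0.16 m and linear speed of lens_post above 0.5 m/s).
It also fails if it takes over 54 s, if anything falls off the work surface, if the arm or the gripper's body presses on something with over 40 N, if the wrist force passes 120 N, or if a joint passes its speed limit or range.

## Working session

There is one attempt and no reset: what is moved stays moved. The work goes in short steps, Python scripts to look and compute and a tool call to move; the robot and the scene stay as the last step left them, time stands still between calls to the robot, and variables do not carry over. Pictures are saved under pics/ and viewed, and the job is handed in when it is done.

Besides the shell and the picture viewer there is one more tool, called after "Request:" as name(argument=value, ...), one argument or row to a line, values as JSON. play_rows: Moves the arm, as the interface text tells. Its arguments: {"type":"object","properties":{"targets":{"type":"array","items":{"type":"array","items":{"type":"number"}}},"grip_force":{"type":"number"}},"required":["targets"]}

```bash
ls; mkdir -p pics; python3 - <<'E'
from station import *
import cv2,numpy as np
print(get_state())
for n in ["scene","side","wrist"]:
    im,d=grab_frame(n); cv2.imwrite(f"pics/{n}0.png",im); np.save(f"pics/{n}0.npy",d)
    print(n,camera_params(n),(d>0).mean())
E
```

```text
pics
{'t': 0.0, 'q': array([ 1.61510329e+00,  3.59369685e-01,  1.10706697e-02, -3.72292922e-04,
       -1.22409770e+00, -2.88066111e-01]), 'qd': array([-8.05963525e-04, -8.37232921e-05, -1.61823410e-03,  7.37183262e-04,
        1.34881247e-03,  1.74309240e-04]), 'joint_efforts': array([ 8.63644673e-04, -5.82716274e+01,  2.93061072e+01,  6.99706972e+00,
        7.16474999e-03, -1.50871174e-04]), 'eef_pos': array([0.16283834, 0.65457935, 0.23663495]), 'ee_rot': array([ 3.13995877e+00, -1.19155684e-04, -2.43885831e-01]), 'force': array([ 0.52295715, -0.47786592, -0.15731906]), 'moment': array([ 0.03019506, -0.01263654,  0.03923697]), 'width': 0.0876183846144243}
scene {'camera_matrix': array([[351.92469163,   0.        , 256.39688342],
       [  0.        , 351.92469163, 188.56967951],
       [  0.        ,   0.        ,   1.        ]]), 'extrinsics': array([[ 0.52221709,  0.85274788, -0.01050537, -0.29458349],
       [-0.65784476,  0.41063773,  0.63136117,  0.30941567],
       [ 0.5427058 , -0.32279669,  0.77541776, -1.12020227],
       [ 0.        ,  0.        ,  0.        ,  1.      
[... 332 characters left out ...]
69122],
       [-0.19885726, -0.70500197,  0.68075547, -0.98087157],
       [ 0.        ,  0.        ,  0.        ,  1.        ]])} 0.9959869384765625
wrist {'camera_matrix': array([[343.81136656,   0.        , 254.92126758],
       [  0.        , 343.81136656, 190.1462645 ],
       [  0.        ,   0.        ,   1.        ]]), 'hand_eye': array([[-6.89236608e-04,  9.55778302e-01,  2.94087339e-01,
         8.06048775e-02],
       [ 9.99999718e-01,  5.70559049e-04,  4.89339171e-04,
         7.75989102e-04],
       [ 2.99905570e-04,  2.94087593e-01, -9.55778425e-01,
        -1.45465099e-01],
       [ 0.00000000e+00,  0.00000000e+00,  0.00000000e+00,
         1.00000000e+00]])} 0.99591064453125
```

View pics/scene0.png

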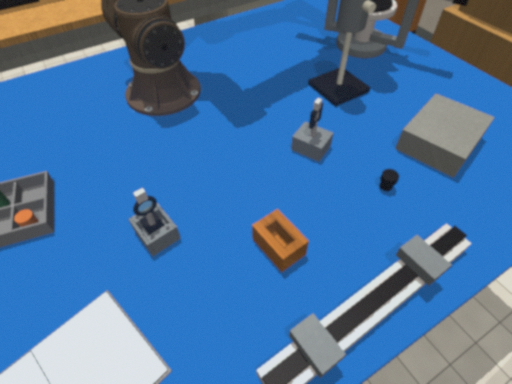

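View pics/side0.png

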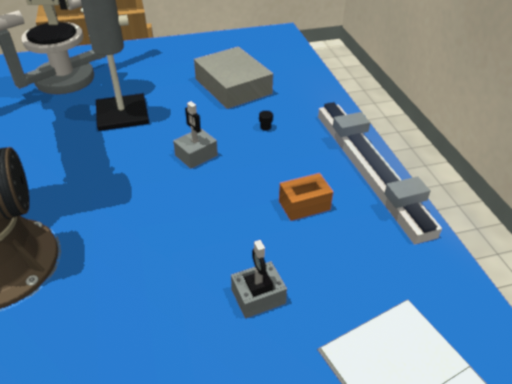

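View pics/wrist0.png

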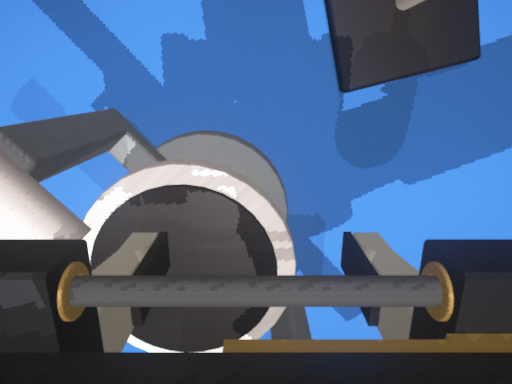

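The scene view shows the round lens post at about (145,205) in its clamp, the wooden stand at (280,240) and the square frame post at (316,115). In the side view they are at (260,260), (306,196) and (194,120). A lamp or microscope stands near the gripper's start. Next I'll measure positions.

```bash
cat > h.py <<'E'
import numpy as np,cv2
from station import *
def cloud(n,d):
    p=camera_params(n);K=p["camera_matrix"];v,u=np.mgrid[0:d.shape[0],0:d.shape[1]]
    X=np.stack([(u-K[0,2])/K[0,0]*d,-(v-K[1,2])/K[1,1]*d,-d],-1)
    E=p["extrinsics"];return (X-E[:3,3])@E[:3,:3]
def pix(n,P):
    p=camera_params(n);E=p["extrinsics"];c=E[:3,:3]@np.asarray(P)+E[:3,3];K=p["camera_matrix"]
    return K[0,2]+K[0,0]*c[0]/-c[2],K[1,2]-K[1,1]*c[1]/-c[2]
def ray(n,u,v,z):
    p=camera_params(n);K=p["camera_matrix"];E=p["extrinsics"];R=E[:3,:3]
    d=R.T@np.array([(u-K[0,2])/K[0,0],-(v-K[1,2])/K[1,1],-1]);o=-R.T@E[:3,3]
    return o+d*(z-o[2])/d[2]
E
python3 - <<'E'
from h import *
np.set_printoptions(precision=4,suppress=True)
cl={}
for n in ["scene","side"]:
    d=np.load(f"pics/{n}0.npy");C=cloud(n,d);cl[n]=C
    ok=d>0
    boxes={"scene":{"lens":(110,170,190,260),"slit":(285,90,340,165),"stand":(245,205,315,275)},"side":{"lens":(225,235,295,320),"slit":(165,95,225,170),"stand":(270,170,340,225)}}[n]
    for k,(a,b,c,e) in boxes.items():
        P=C[b:e,a:c].reshape(-1,3);P=P[P[:,2]>.008]
        print(n,k,len(P),"zmax",np.percentile(P[:,2],[50,95,99.5]))
        for lo,hi in [(.04,.065),(.125,.16)]:
            Q=P[(P[:,2]>lo)&(P[:,2]<hi)]
            if len(Q)>5:
                r=cv2.minAreaRect((Q[:,:2]*1000).astype(np.float32)); print("  ",lo,hi,len(Q),Q.mean(0),r)
    im=cv2.imread(f"pics/{n}0.png")
    for k,(a,b,c,e) in boxes.items():
        cv2.imwrite(f"pics/{n}_{k}.png",cv2.resize(im[b:e,a:c],None,fx=7,fy=7,interpolation=cv2.INTER_CUBIC)[:600])
    if n=="scene":
        Q=C[ok]; m=(Q[:,2]>.02)
        for nm,(u,v) in {"plate":(340,88),"cyl":(362,40),"black":(388,180),"box":(445,120)}.items(): print(nm,C[v,u])
E
```

```text
scene lens 1871 zmax [0.0486 0.1495 0.6702]
   0.04 0.065 867 [ 0.5018 -0.2151  0.0489] ((491.5284729003906, -214.66261291503906), (85.7104721069336, 69.91902160644531), 8.473999977111816)
   0.125 0.16 170 [ 0.4942 -0.2149  0.1416] ((491.5645446777344, -214.37582397460938), (13.527195930480957, 31.980266571044922), 5.77081823348999)
scene slit 1482 zmax [0.0469 0.1427 0.6702]
   0.04 0.065 632 [0.4569 0.2366 0.0476] ((452.0625, 240.98553466796875), (84.98113250732422, 72.68231201171875), 25.629684448242188)
   0.125 0.16 126 [0.4557 0.2363 0.1413] ((452.2503356933594, 239.9996795654297), (12.559806823730469, 49.19902038574219), 25.69274139404297)
scene stand 2046 zmax [0.0549 0.0584 0.6702]
   0.04 0.065 1386 [ 0.6635 -0.0044  0.0547] ((659.0647583007812, -2.3181114196777344), (102.0514907836914, 69.55500793457031), 5.4643988609313965)
plate [0.3052 0.4619 0.02  ]
cyl [0.1416 0.6959 0.0347]
black [0.6668 0.2978 0.0427]
box [0.6091 0.5458 0.0708]
side lens 2395 zmax [0.0501 0.1456 0.7823]
   0.04 0.065 1363 [ 0.4868 -0.2197  0.0503] ((489.52984619140625, -213.30718994140625), (84.7801513671875, 72.54080963134766), 8.24963092803955)
   0.125 0.16 186 [ 0.4888 -0.2181  0.1443] ((489.8907165527344, -217.1700439453125), (12.74943733215332, 31.201038360595703), 11.088617324829102)
side slit 1538 zmax [0.0497 0.1453 0.7823]
   0.04 0.065 664 [0.4496 0.234  0.0496] ((450.9427185058594, 241.18919372558594), (86.3880615234375, 75.35076141357422), 26.002532958984375)
   0.125 0.16 158 [0.4508 0.238  0.1419] ((451.45233154296875, 242.54701232910156), (14.951156616210938, 49.17272186279297), 24.37026023864746)
side stand 1824 zmax [0.051  0.0609 0.7823]
   0.04 0.065 1183 [ 0.6562 -0.0061  0.0552] ((658.97607421875, -0.5597877502441406), (103.49971771240234, 72.80076599121094), 5.327292442321777)
```

```bash
python3 - <<'E'
from h import *
np.set_printoptions(precision=3,suppress=True)
print("tcp px",pix("scene",[.163,.655,.237]),pix("side",[.163,.655,.237]))
for n in ["scene","side"]:
    d=np.load(f"pics/{n}0.npy");C=cloud(n,d)
    m=(d>0)&(C[...,2]>.1)&(C[...,0]>-.1)&(C[...,0]<1)&(abs(C[...,1])<1)&(np.hypot(C[...,0],C[...,1])>.25)
    k,l,s,c=cv2.connectedComponentsWithStats(m.astype(np.uint8))
    for i in range(1,k):
        if s[i,4]>15:
            P=C[l==i];print(n,s[i],P.min(0),P.max(0))
    if n=="scene":
        for v in range(20,95,6):print(v,[C[v,u] for u in (340,345,350)])
for n in ["scene","side"]:
  for o,P in {"tab":(.4905,-.214,.152),"ring":(.4905,-.214,.107)}.items(): print(n,o,pix(n,P))
a=[cv2.resize(cv2.imread(f"pics/{n}_lens.png"),(390,420)) for n in("scene","side")]
cv2.imwrite("pics/lens2.png",np.hstack(a))
E
```

```text
tcp px (np.float64(371.5342241816013), np.float64(-17.651361887829353)) (np.float64(58.38849931280882), np.float64(12.24719039037683))
scene [327   0  12  12 116] [0.    0.635 0.1  ] [0.028 0.674 0.14 ]
scene [ 336    0   61   61 1618] [0.12  0.435 0.1  ] [0.343 0.798 0.285]
scene [400   0  19  30 306] [0.225 0.757 0.1  ] [0.257 0.794 0.192]
scene [445   0  24   6  89] [0.318 0.814 0.201] [0.377 0.842 0.221]
scene [309  98  14  27 207] [0.443 0.217 0.1  ] [0.467 0.265 0.156]
scene [133 188  24  27 365] [ 0.484 -0.239  0.1  ] [ 0.499 -0.191  0.154]
20 [array([0.277, 0.44 , 0.224]), array([0.294, 0.441, 0.231]), array([0.305, 0.448, 0.233])]
26 [array([0.283, 0.438, 0.211]), array([0.295, 0.444, 0.215]), array([0.307, 0.45 , 0.218])]
32 [array([0.057, 0.666, 0.036]), array([0.073, 0.675, 0.04 ]), array([0.308, 0.454, 0.201])]
38 [array([0.081, 0.648, 0.029]), array([0.277, 0.471, 0.166]), array([0.29 , 0.477, 0.169])]
44 [array([0.105, 0.629, 0.023]), array([0.282, 0.471, 0.15 ]), array([0.132, 0.65 , 0.029])]
50 [array([0.11 , 0.629, 0.002]), array([0.289, 0.468, 0.136]), array([0.153
[... 569 characters left out ...]
 array([0.314, 0.495, 0.02 ])]
92 [array([0.32 , 0.45 , 0.019]), array([0.328, 0.462, 0.019]), array([0.338, 0.474, 0.02 ])]
side [  22    0  107   86 4185] [0.038 0.435 0.1  ] [0.341 0.82  0.342]
side [  0  10  25  59 826] [-0.012  0.632  0.1  ] [0.067 0.689 0.244]
side [185 101  16  28 277] [0.436 0.216 0.1  ] [0.466 0.266 0.16 ]
side [252 240  15  34 317] [ 0.482 -0.238  0.1  ] [ 0.497 -0.192  0.158]
scene tab (np.float64(139.00080658687563), np.float64(191.29552207141472))
scene ring (np.float64(145.07349372756067), np.float64(205.40394750350075))
side tab (np.float64(259.8635856681557), np.float64(245.307560205309))
side ring (np.float64(259.459175099525), np.float64(261.9308691802824))
```

View pics/lens2.png

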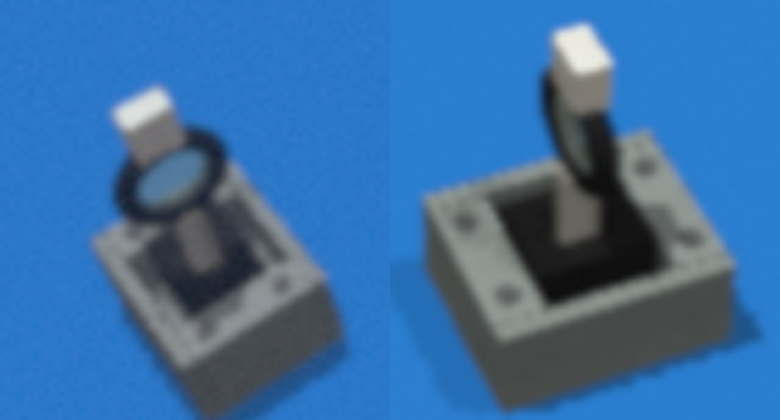

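The lens is upright in its clamp at (0.4905, -0.214), yaw about 8.3°, and the tab top at about z 0.152 matches the given sizes. The stand is at (0.659, -0.0015), yaw about 5.4°. A lamp with its head at about (0.30, 0.445) blocks the straight path. I'll lift first and look again.

Request:
play_rows(
  targets=[
    [0,0,0,0,0,0.05,1],
    [0,0,0,0,0,0.05,1],
    [0,0,0,0,0,0.05,1],
    [0,0,0,0,0,0.05,1],
    [0,0,0,0,0,0.04,1],
  ],
)

```text
t: 0.78
eef_pos: [0.1623, 0.6512, 0.4775]
ee_rot: [3.129, -0.002, -0.244]
force: [-0.1, 1.4, 0.4]
width: 0.0879
```

```bash
python3 - <<'E'
from h import *
from scipy.spatial.transform import Rotation as Ro
np.set_printoptions(precision=3,suppress=True)
s=get_state();print(s['eef_pos'],s['q'],s['force'])
im,d=grab_frame("wrist");cv2.imwrite("pics/w1.png",im)
p=camera_params("wrist");K=p["camera_matrix"];H=p["hand_eye"]
v,u=np.mgrid[0:384,0:512]
X=np.stack([(u-K[0,2])/K[0,0]*d,-(v-K[1,2])/K[1,1]*d,-d],-1)
W=(X@H[:3,:3].T+H[:3,3])@Ro.from_euler('xyz',s['ee_rot']).as_matrix().T+s['eef_pos']
m=(d>.15)&(W[...,2]>.1)
k,l,st,c=cv2.connectedComponentsWithStats(m.astype(np.uint8))
for i in range(1,k):
    if st[i,4]>50: P=W[l==i];print(st[i],P.min(0),P.max(0))
d2=np.load("pics/side0.npy");C=cloud("side",d2)
m=(d2>0)&(C[...,0]>.22)&(C[...,2]>.1)&(C[...,1]>.4)&(C[...,1]<.56)
print(C[m].max(0),C[m].min(0))
P=C[0:60:6,95:112:8];print(P)
E
```

```text
[0.162 0.651 0.478] [ 1.615  0.322  0.486 -0.002 -1.747 -0.289] [-0.094  1.41   0.416]
[ 340    0  158   53 5831] [0.24  0.451 0.203] [0.302 0.52  0.36 ]
[    0     2   272   237 18255] [0.036 0.635 0.1  ] [0.377 0.871 0.243]
[ 235  222   66   54 2082] [-0.019  0.628  0.1  ] [0.067 0.702 0.238]
[ 118  232   52   44 1172] [0.164 0.69  0.464] [0.189 0.706 0.49 ]
[ 340  232   52   44 1172] [0.143 0.59  0.465] [0.163 0.61  0.491]
[ 296  307   63   33 1319] [-0.117  0.567  0.204] [-0.047  0.644  0.242]
[0.341 0.483 0.342] [0.241 0.435 0.1  ]
[[[0.275 0.446 0.34 ]
  [0.293 0.442 0.339]
  [0.311 0.455 0.333]]

 [[0.272 0.447 0.325]
  [0.291 0.44  0.326]
  [0.308 0.448 0.321]]

 [[0.27  0.443 0.313]
  [0.288 0.443 0.311]
  [0.305 0.451 0.306]]

 [[0.267 0.443 0.299]
  [0.285 0.435 0.3  ]
  [0.303 0.448 0.293]]

 [[0.264 0.445 0.284]
  [0.282 0.437 0.285]
  [0.3   0.443 0.28 ]]

 [[0.261 0.444 0.269]
  [0.279 0.443 0.268]
  [0.297 0.447 0.264]]

 [[0.257 0.451 0.251]
  [0.276 0.435 0.256]
  [0.295 0.445 0.25 ]]

 [[0.254 0.453 0.235]
  [0.273 0.439 0.239]
  [0.292 0.439 0.237]]

 [[0.25  0.456 0.218]
  [0.27  0.445 0.221]
  [0.289 0.442 0.22 ]]

 [[0.224 0.757 0.055]
  [0.267 0.445 0.206]
  [0.286 0.439 0.206]]]
```

View pics/w1.png

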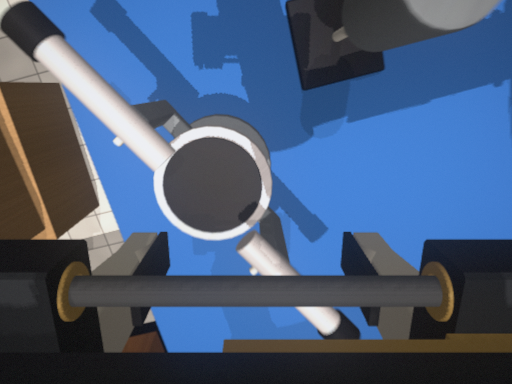

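The grey lamp cylinder at about (0.29, 0.47) tops out at z 0.36. At TCP z 0.48 I can swing over it. I'll work out the arc next.

```bash
python3 - <<'E'
import numpy as np
a=np.linspace(np.arctan2(.651,.162),np.arctan2(-.214,.4905),19);r=np.linspace(.671,.535,19)
P=np.stack([r*np.cos(a),r*np.sin(a)],1);print(np.round(np.diff(P,axis=0),3).tolist())
E
```

```text
[[0.06, -0.026], [0.056, -0.031], [0.052, -0.036], [0.048, -0.041], [0.043, -0.044], [0.038, -0.048], [0.033, -0.051], [0.027, -0.053], [0.022, -0.055], [0.016, -0.056], [0.01, -0.057], [0.005, -0.057], [-0.001, -0.056], [-0.006, -0.055], [-0.012, -0.053], [-0.016, -0.051], [-0.021, -0.049], [-0.026, -0.046]]
```

Request:
play_rows(
  targets=[
    [0,0,-0.066,0.06,-0.026,0.005,1],
    [0,0,-0.066,0.056,-0.031,0.005,1],
    [0,0,-0.066,0.052,-0.036,0,1],
    [0,0,-0.066,0.048,-0.041,0,1],
    [0,0,-0.066,0.043,-0.044,0,1],
    [0,0,-0.066,0.038,-0.048,0,1],
    [0,0,-0.066,0.033,-0.051,0,1],
    [0,0,-0.066,0.027,-0.053,0,1],
    [0,0,-0.066,0.022,-0.055,-0.01,1],
    [0,0,-0.066,0.016,-0.056,-0.01,1],
    [0,0,-0.066,0.01,-0.057,-0.01,1],
    [0,0,-0.066,0.005,-0.057,-0.02,1],
  ],
)

```text
t: 2.33
eef_pos: [0.5728, 0.0877, 0.435]
ee_rot: [3.128, -0.002, -1.055]
force: [1.0, -0.4, 0.8]
width: 0.0876
```

Request:
play_rows(
  targets=[
    [0,0,-0.066,-0.001,-0.056,-0.03,1],
    [0,0,-0.066,-0.006,-0.055,-0.03,1],
    [0,0,-0.066,-0.012,-0.053,-0.03,1],
    [0,0,-0.066,-0.016,-0.051,-0.03,1],
    [0,0,-0.066,-0.021,-0.049,-0.02,1],
    [0,0,0,0,0,0,1],
  ],
)

```text
t: 3.08
eef_pos: [0.5124, -0.1805, 0.2908]
ee_rot: [3.123, 0.0, -1.402]
force: [0.2, 0.1, 0.6]
width: 0.0876
```

```bash
python3 - <<'E'
from h import *
s=get_state();print(s['eef_pos'],s['ee_rot'],s['q'],s['force'])
E
```

```text
[ 0.51235357 -0.18050043  0.29081165] [ 3.12254412e+00  7.80291684e-05 -1.40213095e+00] [ 0.02406805  0.12043534 -0.18354487  0.00277963 -1.28567819  0.14379109] [0.22516612 0.11962222 0.55362333]
```

Request:
play_rows(
  targets=[
    [0.003,-0.019,-0.024,-0.022,-0.0335,-0.02,1],
    [0,0,0,0,0,0,1],
  ],
)

```text
t: 3.32
eef_pos: [0.4899, -0.2148, 0.27]
ee_rot: [-3.141, 0.0, -1.427]
force: [0.5, 1.3, 0.8]
width: 0.0875
```

```bash
cat >> h.py <<'E'
from scipy.spatial.transform import Rotation as Ro
def wrist(name=None):
    s=get_state();im,d=grab_frame("wrist")
    if name: cv2.imwrite(name,im)
    p=camera_params("wrist");K=p["camera_matrix"];H=p["hand_eye"]
    v,u=np.mgrid[0:384,0:512]
    X=np.stack([(u-K[0,2])/K[0,0]*d,-(v-K[1,2])/K[1,1]*d,-d],-1)
    W=(X@H[:3,:3].T+H[:3,3])@Ro.from_euler('xyz',s['ee_rot']).as_matrix().T+s['eef_pos']
    return s,im,d,W
E
python3 - <<'E'
from h import *
np.set_printoptions(precision=4,suppress=True)
s,im,d,W=wrist("pics/w2.png");print(s['eef_pos'],s['ee_rot'])
m=(d>.05)&(np.hypot(W[...,0]-.4905,W[...,1]+.214)<.06)
for lo,hi in[(.04,.056),(.146,.16)]:
    Q=W[m&(W[...,2]>lo)&(W[...,2]<hi)]
    print(lo,len(Q),Q.mean(0),cv2.minAreaRect((Q[:,:2]*1000).astype(np.float32)))
E
```

```text
[ 0.4899 -0.2148  0.27  ] [-3.1411  0.0002 -1.4269]
0.04 3655 [ 0.4908 -0.2165  0.0475] ((490.2821044921875, -213.28692626953125), (83.97691345214844, 70.63600158691406), 8.085281372070312)
0.146 363 [ 0.4903 -0.2143  0.1502] ((490.2406921386719, -213.5911102294922), (11.431429862976074, 20.30519676208496), 8.035749435424805)
```

View pics/w2.png

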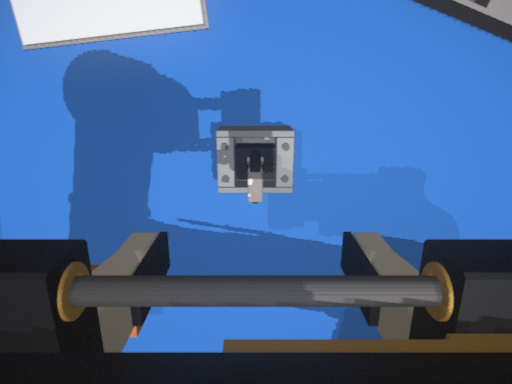

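The wrist view shows the tab at (255,190), centred between the open jaws. It measures 11.4 x 20.3 mm at (0.4902, -0.214), yaw 8°, as expected. I'll go down and grip it.

Request:
play_rows(
  targets=[
    [0,0,0,0,0.001,-0.05,1],
    [0,0,0,0,0,-0.05,1],
    [0,0,0,0,0,-0.03,1],
    [0,0,0,0,0,-0.004,1],
    [0,0,0,0,0,0,1],
  ],
)

```text
t: 4.0
eef_pos: [0.4982, -0.2103, 0.1389]
ee_rot: [-3.13, -0.004, -1.419]
force: [-0.6, -0.5, 0.7]
width: 0.088
```

Request:
play_rows(
  targets=[
    [0,0,0,0,0,0,0.4],
    [0,0,0,0,0,0,0.1],
    [0,0,0,0,0,0,0],
    [0,0,0,0,0,0,0],
    [0,0,0,0,0,0,0],
    [0,0,0,0,0,0,0],
  ],
  grip_force=25,
)

```text
t: 4.75
eef_pos: [0.5007, -0.2103, 0.1431]
ee_rot: [-3.123, -0.006, -1.418]
force: [0.4, 0.5, 0.6]
width: 0.0332
```

The pose crept about 10 mm in x during those rows. I'll open up, re-centre and then grip.

Request:
play_rows(
  targets=[
    [0,0,0,0,0,0,0.7],
    [-0.002,0.018,-0.012,-0.0105,-0.0037,-0.005,0.7],
    [0,0,0,0,0,0,0.7],
  ],
)

```text
t: 5.12
eef_pos: [0.4891, -0.2143, 0.1374]
ee_rot: [3.14, -0.005, -1.431]
force: [0.7, -0.2, 0.4]
width: 0.0572
```

```bash
python3 - <<'E'
from h import *
np.set_printoptions(precision=4,suppress=True)
s=get_state();print(s)
E
```

```text
{'t': 5.125, 'q': array([-0.0414,  0.2174, -0.4387,  0.007 , -0.9158,  0.1772]), 'qd': array([ 0.0036, -0.0021,  0.0159,  0.0059,  0.0076,  0.004 ]), 'joint_efforts': array([ -0.0614, -42.5817,  24.6195,   5.8867,  -0.0182,  -0.0572]), 'eef_pos': array([ 0.4891, -0.2143,  0.1374]), 'ee_rot': array([ 3.1395, -0.0053, -1.4307]), 'force': array([ 0.7437, -0.1957,  0.3557]), 'moment': array([0.0488, 0.0207, 0.028 ]), 'width': 0.05717086315034963}
```

Request:
play_rows(
  targets=[
    [0,0.001,0,0.0005,0,-0.0005,0.3],
    [0,0.001,0,-0.0002,0,-0.0005,0.2],
    [0,0.001,0,-0.0004,0,-0.0005,0.2],
  ],
  grip_force=25,
)

```text
t: 5.5
eef_pos: [0.4891, -0.2144, 0.1359]
ee_rot: [3.137, -0.005, -1.431]
force: [-0.3, -0.0, -0.6]
width: 0.0366
```

Request:
play_rows(
  targets=[
    [0,-0.002,0.002,0.001,0.0003,0,0.1],
    [0,0,0,0,0,0,0],
    [0,0,0,0,0,0,0],
    [0,0,0,0,0,0,0],
  ],
)

```text
t: 6.0
eef_pos: [0.4902, -0.214, 0.1358]
ee_rot: [3.139, -0.005, -1.429]
force: [-0.1, 0.5, 0.1]
width: 0.0116
```

Gripped, width 11.6 mm. Now I'll rock toward +y about the foot.

Request:
play_rows(
  targets=[
    [-0.0584,-0.0082,0,-0.001,0.0072,-0.0002,0],
    [-0.0584,-0.0082,0,-0.001,0.0072,-0.0006,0],
    [-0.0584,-0.0082,0,-0.001,0.0072,-0.001,0],
  ],
  grip_force=40,
)

```text
t: 6.38
eef_pos: [0.4881, -0.1941, 0.1353]
ee_rot: [3.14, -0.188, -1.431]
force: [-2.5, -2.8, 5.0]
width: 0.012
```

```bash
cat >> h.py <<'E'
def tilt(piv=(.4902,-.214,.012),yaw=np.radians(8.05)):
    s=get_state();z=-Ro.from_euler('xyz',s['ee_rot']).as_matrix()[:,2]
    Rz=np.array([[np.cos(yaw),np.sin(yaw),0],[-np.sin(yaw),np.cos(yaw),0],[0,0,1]])
    zl=Rz@z; l=Rz@(s['eef_pos']-piv)
    print("t",s['t'],"pos",s['eef_pos'].round(4),"tool tilt y,x deg",np.degrees(np.arctan2(zl[1],zl[2])).round(2),np.degrees(np.arctan2(zl[0],zl[2])).round(2),"local",l.round(4),"postilt",np.degrees(np.arctan2(l[1],l[2])).round(2),"r",np.hypot(l[1],l[2]).round(4),"F",(Rz@s['force']).round(1),"M",s['moment'].round(2),"w",round(s['width'],4))
E
python3 -c "
from h import *
tilt()"
```

```text
t 6.375 pos [ 0.4881 -0.1941  0.1353] tool tilt y,x deg 10.8 0.11 local [0.0008 0.02   0.1233] postilt 9.22 r 0.1249 F [-2.9 -2.4  5. ] M [-0.58  1.19 -0.22] w 0.012
```

Request:
play_rows(
  targets=[
    [-0.035,-0.005,0,-0.0008,0.0055,-0.0015,0],
    [-0.017,-0.002,0,-0.0008,0.0055,-0.0015,0],
    [0,0,0,0,0,0,0],
  ],
)

```text
t: 6.75
eef_pos: [0.4862, -0.1843, 0.1343]
ee_rot: [3.138, -0.249, -1.428]
force: [2.8, -5.9, -4.4]
width: 0.0118
```

```bash
python3 -c "
from h import *
tilt()
im,d=grab_frame('side');cv2.imwrite('pics/s1.png',cv2.resize(im[190:330,190:340],None,fx=4,fy=4))"
```

```text
t 6.75 pos [ 0.4862 -0.1843  0.1343] tool tilt y,x deg 14.24 0.16 local [0.0002 0.03   0.1223] postilt 13.78 r 0.1259 F [ 1.9 -6.3 -4.4] M [-1.15 -0.82  0.15] w 0.0118
```

View pics/s1.png

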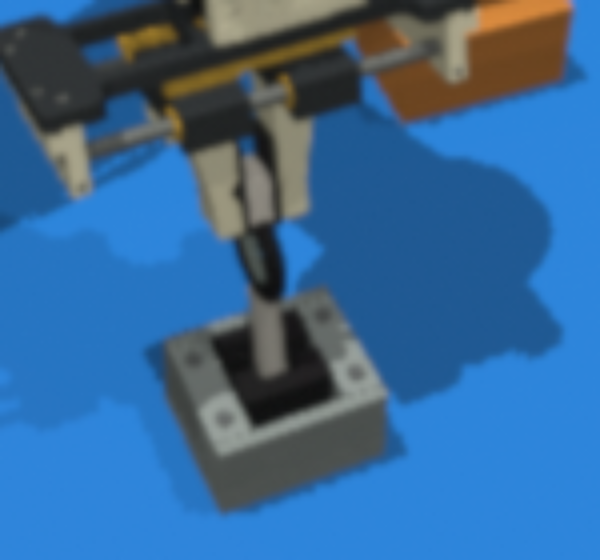

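Request:
play_rows(
  targets=[
    [0.0594,0.0083,0,0.001,-0.0073,0.0012,0],
    [0.0594,0.0083,0,0.001,-0.0073,0.001,0],
    [0.0594,0.0083,0,0.001,-0.0073,0.0006,0],
    [0.0594,0.0083,0,0.001,-0.0073,0.0,0],
    [0.0594,0.0083,0,0.001,-0.0073,-0.0004,0],
    [0.0594,0.0083,0,0.001,-0.0073,-0.0008,0],
  ],
)

```text
t: 7.55
eef_pos: [0.4916, -0.2266, 0.1357]
ee_rot: [3.141, 0.125, -1.423]
force: [-2.5, 3.4, 3.9]
width: 0.0117
```

```bash
python3 -c "
from h import *
tilt()"
```

```text
t 7.55 pos [ 0.4916 -0.2266  0.1357] tool tilt y,x deg -7.14 0.08 local [-0.0004 -0.0127  0.1237] postilt -5.85 r 0.1244 F [-2.   3.7  3.9] M [0.67 0.83 0.02] w 0.0117
```

Request:
play_rows(
  targets=[
    [0.045,0.006,0,0.001,-0.0064,-0.0008,0],
    [0.04,0.006,0,0.0008,-0.0064,-0.0012,0],
    [0.03,0.004,0,0.0008,-0.0058,-0.0014,0],
    [0,0,0,0,0,0,0],
  ],
)

```text
t: 8.05
eef_pos: [0.4937, -0.243, 0.134]
ee_rot: [-3.141, 0.253, -1.424]
force: [-1.0, 4.1, 1.5]
width: 0.0115
```

```bash
python3 -c "
from h import *
tilt()"
```

```text
t 8.05 pos [ 0.4937 -0.243   0.134 ] tool tilt y,x deg -14.49 0.06 local [-0.0006 -0.0292  0.122 ] postilt -13.45 r 0.1254 F [-0.5  4.2  1.5] M [ 0.51  0.11 -0.06] w 0.0115
```

One full swing each way is done. I'll go over to +y once more, since the order may matter, then come back upright.

Request:
play_rows(
  targets=[
    [-0.0594,-0.0083,0,-0.001,0.0073,0.0012,0],
    [-0.0594,-0.0083,0,-0.001,0.0073,0.001,0],
    [-0.0594,-0.0083,0,-0.001,0.0073,0.0006,0],
    [-0.0594,-0.0083,0,-0.001,0.0073,0.0,0],
    [-0.0594,-0.0083,0,-0.001,0.0073,-0.0004,0],
    [-0.0594,-0.0083,0,-0.001,0.0073,-0.0008,0],
    [-0.0594,-0.0083,0,-0.001,0.0073,-0.001,0],
  ],
)

```text
t: 8.93
eef_pos: [0.4873, -0.1914, 0.1348]
ee_rot: [-3.141, -0.179, -1.427]
force: [-0.9, -2.1, -2.5]
width: 0.0116
```

```bash
python3 -c "
from h import *
tilt()"
```

```text
t 8.925 pos [ 0.4873 -0.1914  0.1348] tool tilt y,x deg 10.24 -0.08 local [0.0003 0.0227 0.1228] postilt 10.5 r 0.1248 F [-1.2 -1.9 -2.5] M [ 0.12  0.41 -0.06] w 0.0116
```

Request:
play_rows(
  targets=[
    [-0.035,-0.005,0,-0.0006,0.004,-0.0008,0],
    [-0.025,-0.003,0,-0.0005,0.0035,-0.0006,0],
    [0,0,0,0,0,0,0],
  ],
)

```text
t: 9.3
eef_pos: [0.4858, -0.1841, 0.1339]
ee_rot: [3.14, -0.246, -1.423]
force: [2.8, -8.1, -4.8]
width: 0.0116
```

```bash
python3 -c "
from h import *
tilt()"
```

```text
t 9.3 pos [ 0.4858 -0.1841  0.1339] tool tilt y,x deg 14.08 -0.04 local [-1.000e-04  3.020e-02  1.219e-01] postilt 13.91 r 0.1256 F [ 1.7 -8.5 -4.8] M [-1.47 -1.16  0.15] w 0.0116
```

Request:
play_rows(
  targets=[
    [0.0594,0.0083,0,0.001,-0.0073,0.0015,0],
    [0.0594,0.0083,0,0.001,-0.0073,0.001,0],
    [0.0594,0.0083,0,0.001,-0.0073,0.0006,0],
    [0.055,0.0083,0,0.001,-0.007,0.0004,0],
    [0,0,0,0,0,0,0],
  ],
)

```text
t: 9.93
eef_pos: [0.4893, -0.213, 0.1367]
ee_rot: [-3.141, -0.003, -1.42]
force: [-0.5, -0.7, -1.2]
width: 0.0118
```

```bash
python3 -c "
from h import *
tilt()"
```

```text
t 9.925 pos [ 0.4893 -0.213   0.1367] tool tilt y,x deg 0.16 -0.04 local [-0.0007  0.0011  0.1247] postilt 0.53 r 0.1247 F [-0.6 -0.6 -1.2] M [ 0.04 -0.08  0.03] w 0.0118
```

Upright again. Now a gentle lift, watching the force.

Request:
play_rows(
  targets=[
    [0,0,0,0.0003,-0.0005,0.004,0],
    [0,0,0,0,0,0.006,0],
    [0,0,0,0,0,0.008,0],
  ],
)

```text
t: 10.3
eef_pos: [0.4883, -0.2127, 0.1547]
ee_rot: [3.139, -0.004, -1.419]
force: [-0.2, -0.8, -2.7]
width: 0.0117
```

```bash
python3 -c "
from h import *
tilt()
im,d=grab_frame('side');cv2.imwrite('pics/s2.png',cv2.resize(im[190:330,190:340],None,fx=4,fy=4))"
```

```text
t 10.3 pos [ 0.4883 -0.2127  0.1547] tool tilt y,x deg 0.25 0.12 local [-0.0017  0.0015  0.1427] postilt 0.62 r 0.1428 F [-0.3 -0.8 -2.7] M [ 0.15 -0.07  0.01] w 0.0117
```

View pics/s2.png

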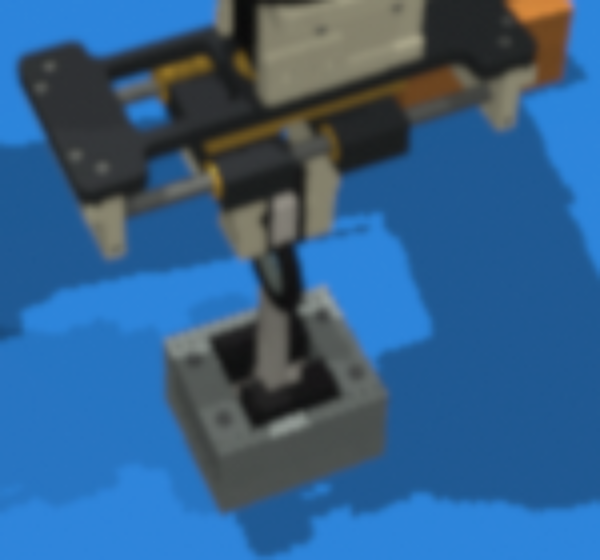

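The side view shows the foot bar rising at about (285,380) between the spread bush halves, and the force is only about the post's weight. It is loose, so I'll keep lifting.

Request:
play_rows(
  targets=[
    [0,0,0,0.0005,0,0.012,0],
    [0,0,0,0.0005,0,0.015,0],
    [0,0,0,0.0005,0,0.02,0],
    [0,0,0,0.0005,0,0.02,0],
    [0,0,0,0,0,0.02,0],
  ],
)

```text
t: 10.98
eef_pos: [0.4908, -0.2123, 0.2491]
ee_rot: [-3.141, -0.006, -1.418]
force: [0.9, -0.0, -2.5]
width: 0.0116
```

```bash
python3 -c "
from h import *
tilt()
im,d=grab_frame('side');cv2.imwrite('pics/s3.png',cv2.resize(im[150:330,170:340],None,fx=3.3,fy=3.3))"
```

```text
t 10.975 pos [ 0.4908 -0.2123  0.2491] tool tilt y,x deg 0.32 -0.02 local [0.0009 0.0016 0.2371] postilt 0.39 r 0.2371 F [ 0.9 -0.1 -2.5] M [ 0.09 -0.1  -0.07] w 0.0116
```

View pics/s3.png

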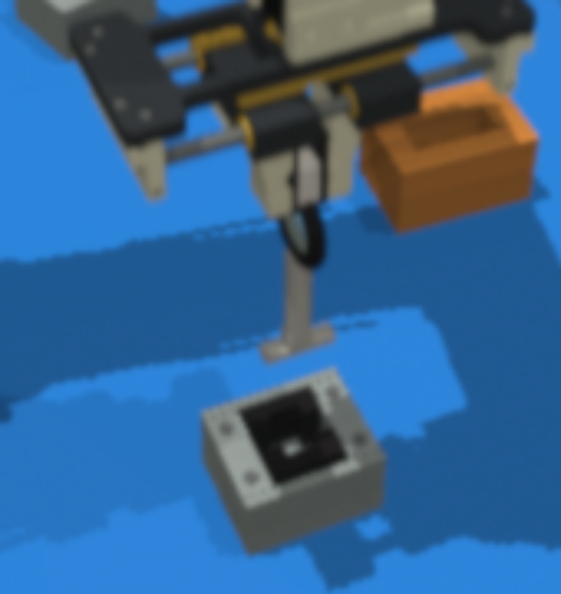

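The post hangs clear of the clamp, foot bar visible at about (297,345). I'll carry it over the stand.

Request:
play_rows(
  targets=[
    [0,0,-0.009,0.015,0.019,0,0],
    [0,0,-0.01,0.028,0.035,0,0],
    [0,0,-0.01,0.028,0.035,-0.001,0],
    [0,0,-0.01,0.028,0.035,-0.001,0],
    [0,0,-0.01,0.028,0.035,-0.001,0],
    [0,0,-0.009,0.026,0.033,-0.001,0],
    [0,0,0,0.012,0.016,0,0],
    [0,0,0,0,0,0,0],
  ],
)

```text
t: 12.02
eef_pos: [0.662, 0.0018, 0.2547]
ee_rot: [-3.13, -0.009, -1.479]
force: [-0.2, 0.1, -1.2]
width: 0.0117
```

```bash
python3 -c "
from h import *
tilt((.659,-.0015,.012),np.radians(5.4));s=get_state();print(s['ee_rot'])
a=[]
for n in('side','scene'):
    im,d=grab_frame(n);np.save(f'pics/{n}4.npy',d);cv2.imwrite(f'pics/{n}4.png',im)
    u,v=map(int,pix(n,(.659,-.0015,.12)))
    a.append(cv2.resize(im[v-75:v+75,u-75:u+75],(390,390),interpolation=cv2.INTER_CUBIC))
cv2.imwrite('pics/st4.png',np.hstack(a))
"
```

```text
t 12.025 pos [0.662  0.0018 0.2547] tool tilt y,x deg 0.51 -0.66 local [0.0033 0.003  0.2427] postilt 0.7 r 0.2427 F [-0.2  0.2 -1.2] M [ 0.    0.08 -0.  ] w 0.0117
[-3.13000327 -0.00888711 -1.47911932]
```

View pics/st4.png

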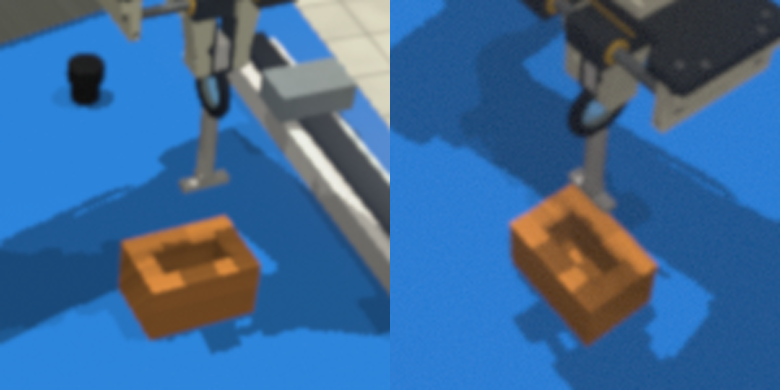

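```bash
python3 -c "
from h import *
np.set_printoptions(precision=4,suppress=True)
for n in('side','scene'):
    d=np.load(f'pics/{n}4.npy');W=cloud(n,d)
    m=(d>0)&(np.hypot(W[...,0]-.66,W[...,1])<.06)
    for lo,hi in((.045,.064),(.12,.142),(.148,.18),(.2,.23)):
        Q=W[m&(W[...,2]>lo)&(W[...,2]<hi)]
        print(n,lo,len(Q),Q.mean(0),Q[:,2].min(),cv2.minAreaRect((Q[:,:2]*1000).astype(np.float32)))
"
```

```text
side 0.045 1048 [ 0.6566 -0.0049  0.0567] 0.0450185887582421 ((658.463623046875, -0.9458198547363281), (102.31109619140625, 73.27500915527344), 5.5363898277282715)
side 0.12 85 [ 0.6622 -0.0013  0.138 ] 0.13361269817285856 ((663.1184692382812, 0.1710977554321289), (40.00046157836914, 13.134465217590332), 7.03986120223999)
side 0.148 81 [ 0.6616 -0.0032  0.1641] 0.14859799336432603 ((661.9817504882812, -2.8381710052490234), (10.558660507202148, 14.042770385742188), 68.53326416015625)
side 0.2 132 [ 0.6604 -0.0017  0.2178] 0.20094383253727177 ((659.5963745117188, -0.9015884399414062), (8.847024917602539, 45.37035369873047), 12.469154357910156)
scene 0.045 1255 [ 0.6638 -0.0042  0.0556] 0.04500388798797796 ((659.292724609375, -2.3318862915039062), (101.11068725585938, 68.7972183227539), 5.794680118560791)
scene 0.12 99 [ 0.6684 -0.0027  0.136 ] 0.1298546025099614 ((664.4718017578125, -1.5051026344299316), (40.81825637817383, 10.335979461669922), 5.48271369934082)
scene 0.148 83 [ 0.6679 -0.004   0.1644] 0.14926746082259895 ((666.9509887695312, -3.7815780639648438), (13.976248741149902, 7.531419277191162), 45.80131912231445)
scene 0.2 175 [ 0.6668 -0.005   0.2162] 0.20015471924660133 ((667.1050415039062, -3.2121410369873047), (43.80344009399414, 7.00484037399292), 89.09046936035156)
```

Request:
play_rows(
  targets=[
    [-0.001,0.011,0,-0.0033,-0.001,-0.01,0],
    [0,0,0,0,0,-0.015,0],
    [0,0,0,0,0,-0.015,0],
    [0,0,0,0,0,0,0],
  ],
)

```text
t: 12.62
eef_pos: [0.6556, -0.0031, 0.212]
ee_rot: [3.14, -0.009, -1.483]
force: [-0.1, -0.5, -2.0]
width: 0.0119
```

```bash
python3 -c "
from h import *
np.set_printoptions(precision=4,suppress=True)
tilt((.659,-.0015,.012),np.radians(5.4))
for n in('side','scene'):
    _,d=grab_frame(n);W=cloud(n,d)
    m=(d>0)&(np.hypot(W[...,0]-.66,W[...,1])<.06)
    for lo,hi in((.08,.105),):
        Q=W[m&(W[...,2]>lo)&(W[...,2]<hi)]
        print(n,lo,len(Q),Q.mean(0),Q[:,2].min(),cv2.minAreaRect((Q[:,:2]*1000).astype(np.float32)))
"
```

```text
t 12.625 pos [ 0.6556 -0.0031  0.212 ] tool tilt y,x deg 0.49 0.08 local [-0.0035 -0.0013  0.2   ] postilt -0.38 r 0.2 F [-0.1 -0.5 -2. ] M [ 0.1  -0.02  0.05] w 0.0119
side 0.08 95 [ 0.6542 -0.0068  0.0964] 0.08826248022643779 ((656.4168090820312, -4.524858474731445), (41.12984848022461, 14.17542552947998), 2.602802038192749)
scene 0.08 100 [ 0.6601 -0.0071  0.0955] 0.08807245240892746 ((657.38671875, -6.507837295532227), (42.268104553222656, 12.039791107177734), 3.161489248275757)
```

Request:
play_rows(
  targets=[
    [0,0,0,0.0025,0.0035,-0.012,0],
    [0,0,0,0,0,-0.012,0],
    [0,0,0,0,0,-0.01,0],
    [0,0,0,0,0,-0.01,0],
  ],
)

```text
t: 13.22
eef_pos: [0.6601, 0.0012, 0.1682]
ee_rot: [-3.138, -0.008, -1.482]
force: [-0.5, 0.5, -0.5]
width: 0.0119
```

```bash
python3 -c "
from h import *
tilt((.659,-.0015,.012),np.radians(5.4))
a=[]
for n in('side','scene'):
    im,d=grab_frame(n)
    u,v=map(int,pix(n,(.659,-.0015,.08)))
    a.append(cv2.resize(im[v-55:v+55,u-55:u+55],(390,390),interpolation=cv2.INTER_CUBIC))
cv2.imwrite('pics/st5.png',np.hstack(a))
"
```

```text
t 13.225 pos [0.6601 0.0012 0.1682] tool tilt y,x deg 0.48 -0.22 local [0.0014 0.0026 0.1562] postilt 0.95 r 0.1562 F [-0.5  0.5 -0.5] M [ 0.11 -0.03  0.07] w 0.0119
```

View pics/st5.png

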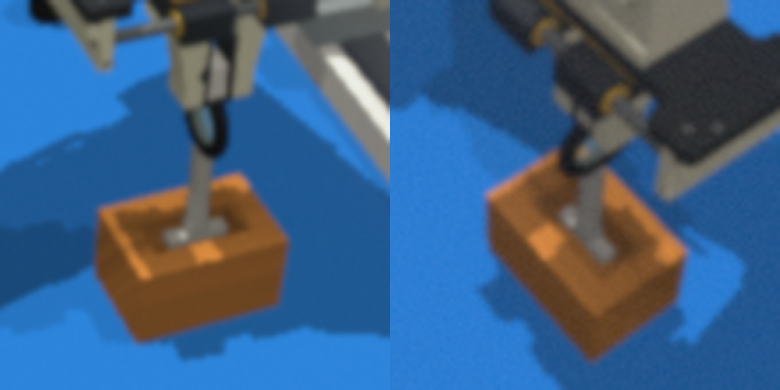

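The foot bar is inside the slot, about 30 mm above its floor. I'll continue slowly.

Request:
play_rows(
  targets=[
    [0,0,0,0,-0.001,-0.008,0],
    [0,0,0,0,-0.001,-0.008,0],
    [0,0,0,0,0,-0.006,0],
    [0,0,0,0,0,-0.004,0],
    [0,0,0,0,0,0,0],
  ],
)

```text
t: 13.95
eef_pos: [0.6597, -0.0012, 0.1399]
ee_rot: [-3.139, -0.009, -1.483]
force: [0.1, 0.7, -2.4]
width: 0.0117
```

```bash
python3 -c "
from h import *
tilt((.659,-.0015,.012),np.radians(5.4))"
```

```text
t 13.95 pos [ 0.6597 -0.0012  0.1399] tool tilt y,x deg 0.49 -0.13 local [0.0007 0.0002 0.1279] postilt 0.1 r 0.1279 F [ 0.2  0.7 -2.4] M [ 0.09 -0.01 -0.03] w 0.0117
```

Request:
play_rows(
  targets=[
    [0,0,0,0,0,-0.002,0],
    [0,0,0,0,0,-0.002,0],
    [0,0,0,0,0,-0.001,0],
  ],
)

```text
t: 14.32
eef_pos: [0.6604, -0.0011, 0.1358]
ee_rot: [-3.137, -0.009, -1.482]
force: [-1.3, -0.7, 4.8]
width: 0.0118
```

Floor contact, +4.8 N. Now I'll release.

Request:
play_rows(
  targets=[
    [0,0,0,0,0,0,0.16],
    [0,0,0,0,0,0,0.2],
    [0,0,0,-0.0005,0,0,0.3],
    [0,0,0,-0.0005,0,0,0.45],
    [0,0,0,-0.0005,0,0,0.6],
  ],
  grip_force=10,
)

```text
t: 14.95
eef_pos: [0.6594, -0.001, 0.1366]
ee_rot: [-3.136, -0.009, -1.482]
force: [-0.4, -1.0, -0.8]
width: 0.0404
```

```bash
python3 -c "
from h import *
tilt((.659,-.0015,.012),np.radians(5.4))
a=[]
for n in('side','scene'):
    im,d=grab_frame(n)
    u,v=map(int,pix(n,(.659,-.0015,.08)))
    a.append(cv2.resize(im[v-55:v+55,u-55:u+55],(390,390),interpolation=cv2.INTER_CUBIC))
cv2.imwrite('pics/st6.png',np.hstack(a))
"
```

```text
t 14.95 pos [ 0.6594 -0.001   0.1366] tool tilt y,x deg 0.49 -0.32 local [0.0004 0.0004 0.1246] postilt 0.2 r 0.1246 F [-0.5 -1.  -0.8] M [ 0.13 -0.01 -0.03] w 0.0404
```

View pics/st6.png

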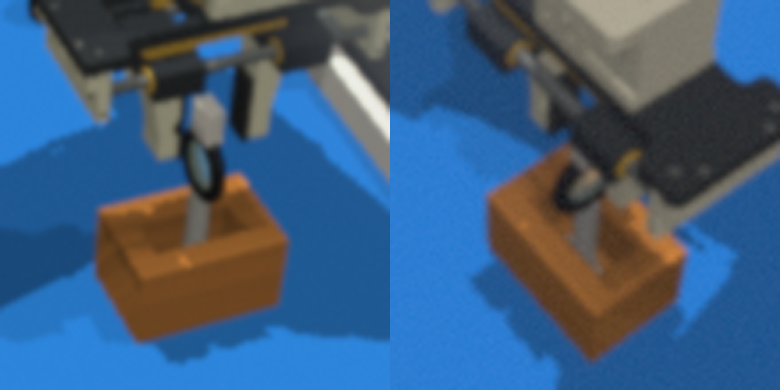

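The post is free and upright in the slot. I'll open further and then retreat straight up.

Request:
play_rows(
  targets=[
    [0,0,0,0,0,0,1],
    [0,0,0,-0.0005,0,0.002,1],
    [0,0,0,-0.0005,0,0.01,1],
    [0,0,0,0,0,0.03,1],
    [0,0,0,0,0,0.04,1],
    [0,0,0,0,0,0.05,1],
    [0,0,0,0,0,0.04,1],
    [0,0,0,0,0,0,1],
    [0,0,0,0,0,0,1],
  ],
)

```text
t: 16.18
eef_pos: [0.6569, -0.0017, 0.3183]
ee_rot: [-3.134, -0.009, -1.482]
force: [-0.5, -0.2, -0.9]
width: 0.0875
```

```bash
python3 -c "
from h import *
np.set_printoptions(precision=4,suppress=True)
tilt((.659,-.0015,.012),np.radians(5.4))
a=[]
for n in('side','scene'):
    im,d=grab_frame(n)
    u,v=map(int,pix(n,(.659,-.0015,.08)))
    a.append(cv2.resize(im[v-55:v+55,u-55:u+55],(390,390),interpolation=cv2.INTER_CUBIC))
    W=cloud(n,d)
    for c,lo,hi in(((.66,0),.065,.085),((.66,0),.13,.16),((.4515,.241),.125,.16)):
        Q=W[(d>0)&(np.hypot(W[...,0]-c[0],W[...,1]-c[1])<.06)&(W[...,2]>lo)&(W[...,2]<hi)]
        if len(Q)>4:print(n,lo,len(Q),Q.mean(0),Q[:,2].max(),cv2.minAreaRect((Q[:,:2]*1000).astype(np.float32)))
cv2.imwrite('pics/st7.png',np.hstack(a))
"
```

```text
t 16.175 pos [ 0.6569 -0.0017  0.3183] tool tilt y,x deg 0.51 -0.46 local [-0.0021  0.      0.3063] postilt 0.01 r 0.3063 F [-0.5 -0.2 -0.9] M [0.1  0.04 0.07] w 0.0875
side 0.065 46 [ 0.6584 -0.0062  0.0747] 0.08390674910789642 ((659.8873901367188, -5.883904457092285), (9.46252155303955, 14.010056495666504), 76.6689682006836)
side 0.13 118 [ 0.6592 -0.0056  0.1458] 0.1566948902046628 ((660.7478637695312, -4.35198974609375), (13.763582229614258, 25.135074615478516), 3.0173966884613037)
side 0.125 157 [0.451  0.2375 0.1419] 0.159119620637278 ((449.38409423828125, 243.1851043701172), (13.368597030639648, 52.30031204223633), 27.921707153320312)
scene 0.065 32 [ 0.6663 -0.0063  0.0744] 0.08389943613993654 ((665.7822265625, -6.443141937255859), (12.265981674194336, 4.109683990478516), 49.69749069213867)
scene 0.13 140 [ 0.6641 -0.0046  0.1451] 0.15350399244951382 ((662.1552734375, -3.824535369873047), (12.814009666442871, 21.851024627685547), 8.003585815429688)
```

View pics/st7.png

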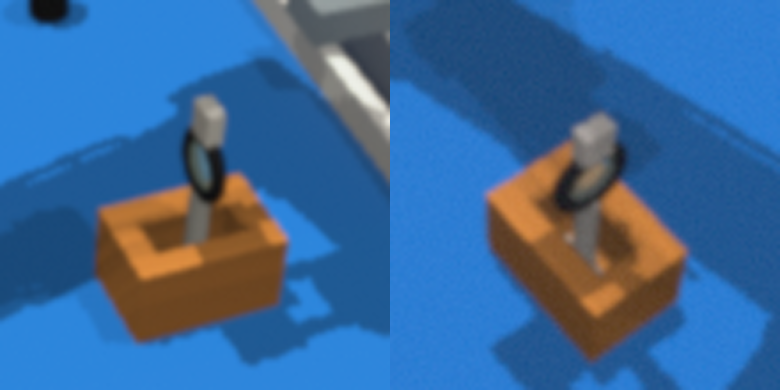

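```bash
python3 -c "
from station import *
print(job_done())"
```

```text
the job is handed in; nothing more can be done
None
```

I freed the lens post, set it foot-down in the slot of the wooden stand, let go of it and handed the job in at about 16 s of the 54 s allowed. No verdict is reported.

- **Rocking:** I gripped the tab across its 12 mm thickness and rocked the post about its foot. It went about 14° to +y, 13.5–14.5° to −y, then 14° to +y again, in case the order mattered. It then lifted out with only about its own weight on the wrist.
- **Placing:** I lowered the post until the wrist showed about 5 N of floor contact, opened the jaws and backed the gripper straight up to about 18 cm above the grip height.
- **Lens post at the end:** It stands upright in the slot, about 3 mm from the stand's centre. Its tab top is at about z = 0.152 m, which is what a foot resting on the floor should give.
- **Square-frame post:** In the side view it is within about 3 mm of where it started. The last scene view gave no points there, apparently because the arm was in the way, so only one camera confirms this.
- **Slip during gripping:** The arm crept about 10 mm in x while the jaws were first closing. I opened them, re-centred and gripped again with no force on the post.

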